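Pin and clip the lever of the tortilla press

TASK

The tortilla press has just been washed and its lever is only half pinned: push the pivot pin fully home by its head, then take the spring clip off the rim of the fruit tray and press it straight down over the groove near the pin's end until it snaps round it and sits fully down, and let go. Feel for the head's stop and for the groove rather than forcing anything, since a clip pushed over the thick part of the pin is spoiled. Leave the fruit, the salt and the glass where they are.

Things in the scene. Friction and masses are not known exactly. Their poses are not given: they have to be found in the camera images.
- press: Cast-iron tortilla press, shut, 300 mm long. Origin on the worktop under the lever's pivot, at its end nearest the robot; +x back over the round plates (184 mm across, centre at x = 130 mm), +y the pin's way from head to tail. Lever folded back, 90 mm high at most. Pin axis along y at x = 0, z = 62 mm. Soft rubber feet: it gives about 1 mm per 6 N downward, 1 mm per 18 N sideways.
- head_lug (a point): Middle of the outer face of the pivot's -y lug, at the pin's axis. Lugs: two upright ears, 26 mm wide in x, 10 mm thick, tops 13 mm above the axis. Between this face and the pin's head lie loose spacer washers, 1.5 to 13.5 mm in all, different each time and not measured: with the pin home the head's outer face stands 9.5 to 21.5 mm out from here.
- tail_lug (a point): Middle of the outer face of the +y lug, where the pin's tail comes out (48 mm from head_lug). With the pin home the middle of its groove stands 5.5 to 17.5 mm out from here, depending on the washers (always 75 mm from the head's outer face); before that the groove is hidden in the lug.
- pin (a joint): Greased steel pivot pin, slides along the press's y (1 N per 10 mm/s). Value in m: how far it is drawn out to -y; 0 = home, head on the washers; 0.020 to 0.032 at the start. Head 25 mm across, 8 mm thick, on the -y side. Shank 16 mm across. Groove for the clip 10 mm across, 6 mm wide, its middle 75 mm from the head's outer face; beyond it an end 16 mm across and 7 mm long.
- clip: Hairpin spring clip of 4 mm steel wire, 55 mm tall, 24 mm wide, 55 g. Origin in the middle of its seat (lies on the pin's axis when home), +z to the coil, legs to -z, x across the legs, y along the pin it goes on. Starts upright astride the tray's near (-x) wall, origin 59 mm above the worktop, its y along that wall.
- clip_coil (a point): Centre of the clip's double coil, the part to grip: a round 22 mm across and 9 mm thick along the clip's y, 22 mm above its origin. The wires cross 7 mm above the origin; that stop meets the top of the groove when the clip is down.
- clip_mouth (a point): Between the clip's toes, 19.5 mm below its origin. Mouth 15 mm wide, narrowing to a 5.6 mm throat 6 mm below the origin; legs 4 mm thick along y. Pressed down over the groove the toes touch at some 12 mm above home, the push climbs to 9 to 15 N at about 5 mm above home, drops as the legs snap shut, then rises again at the stop. On the thick shank it takes over twice that.
- clip_leg_l (a joint): Spread of the clip's +x leg in rad: 0 = relaxed, about 0.02 as parked, about 0.07 as the throat passes the groove, under 0.03 once snapped round it, over 0.13 if forced onto the thick shank, which spoils it.
- clip_leg_r (a joint): The same for the -x leg.
- tray: Open wooden fruit tray, 125 x 190 mm, rim 64 mm high, walls 7 mm thick; it does not shift. Origin under its centre, x across the short side; the clip is parked on the -x wall, the one nearest the robot.
- lemon: Lemon loose in the tray, about 80 mm long, 51 mm high; bystander.
- lime_a: Lime loose in the tray, about 56 mm long, 43 mm high; bystander.
- salt: Salt shaker, clear with a metal top, 44 mm across, 90 mm high; origin under its centre; bystander.
- tumbler: Drinking glass, 76 mm across, 86 mm high, standing on a wooden board; bystander.

How it is judged:
By the outcome, as a careful person would: the job done as asked, in the order asked, and still so for the second after the job is handed in, with the robot touching nothing.
It also fails if it takes over 51 s, if anything falls off the work surface, if the arm or the gripper's body presses on something with over 40 N, if the wrist force passes 120 N, or if a joint passes its speed limit or range.

ROBOT

A 6-joint arm with a two-finger parallel gripper is mounted at the origin on a cart in front of the work surface, level with it; the furniture and walls round the work are solid. World frame = base frame: x ahead of the robot, y to its left, z up, the work surface at z = 0. Lengths are in m, angles in rad, forces in N, time in s.
With the tool pointing down it reaches from about 0.3 to 0.775 m from the base axis. Payload 14.6 kg.
Tool frame: the origin (TCP) lies at the very end of the fingers, on their centre line; the grasp point (between the pads) lies 19 mm behind it; z points along the fingers, y is the line along which they close (so a half turn about z gives the same grasp; the last joint's range is limited). The gripper opens to 94 mm and grips with 3 to 60 N. Pads are 16 mm wide; open, the fingers measure 119 mm over their backs; the gripper's body (75 mm by 177 mm) begins 78 mm behind the grasp point.
Start: joints at [1.115, 0.3, 1.521, -0, 1.321, -0.067], TCP at [0.208, 0.509, 0.205] pointing down, gripper open.
Joint ranges: [-3.03, 3.03], [-0.79, 2.21], [0.23, 2.52], [-1.04, 4.18], [0, 3.07], [-2.55, 2.55]. Speed limits (rad/s): [2.22, 2.22, 2.57, 3.14, 3.14, 3.14].

INTERFACE

Orientations are given as [roll, pitch, yaw] about the fixed x, y, z axes, in that order (R = Rz(yaw) Ry(pitch) Rx(roll)).
In Python, from station import ctrl, cams gives the robot as it stands. The module is installed in compiled form; this text tells all that it offers.
- The arm moves only by the tool arm_command, never from a script. Its argument "plan" is a list that holds one entry, the list of rows, each a list of 7 numbers: the shift along the tool's x, y, z in fractions of the full range, 1 being 0.8 m, then the turn, a rotation vector about the tool's x, y, z in normalised numbers (1 is 360 degrees), then the closure, from -1 (fully open) to 1 (shut). A call has 1 to 12 rows; each row is the pose to reach, as a shift and turn from the pose commanded when the call began, along the tool's axes at that moment; what a row does not reach only later rows make up. A row lasts 1/10 s, in which the tool goes at most 50 mm and 8.59 degrees, less where a joint would pass 70% of its speed; a pose out of reach is approached as far as the arm can. A shift or turn number past 1, either way, is cut back to 1. A call with a gripper value outside its range is refused whole. The fingers move at their own pace and stop on an object; "squeeze" is the grip in N (left out, the last holds). Time passes only in rows, so rows that repeat a pose let the fingers close. It gives the time, the measured TCP pose, the force, the opening and the grip force at its end, in the units of the state.
- ctrl.get_obs(): the state, without advancing time (a new reading comes with each control period).
- cams.camera(name): name is "scene" or "top"; returns (picture, depth): 384x512x3 uint8, blue, green, red; 384x512 float32, m along the optical axis (not along the pixel's ray), 0 where there is no reading.
- cams.camera_info(name): a dict with "fx", "fy", "cx", "cy" (pixels), "dist_coeffs" ([k1, k2, p1, p2, k3] as OpenCV has them; the pictures are not rectified), "world_to_cam" (4x4, takes a point from world to camera coordinates). Camera axes: x right, y down, z forward; pixel columns grow to the right and rows downward; lengths in m; the calibration is good to about 2 mm. A picture is of the moment at which its call begins. camera_info takes no time and is no camera call.
- ctrl.hand_in(): hands the job in; it is judged then, once.
The state is a dict: "time_s": time; "qpos": joint angles; "joint_vel": joint speeds; "tau": joint torques, N m; "ee_pos": TCP position; "eef_rot": TCP orientation; "force": force on the tool from outside, world axes, zero at the start; "moment": the same for the moment, N m; "grip_width": finger opening in m; "grip_force": force on a finger pad.
Only numpy, scipy, OpenCV 4.12 (cv2) and the standard library are available. Lean on these libraries where they do the work, as an engineer would, in place of code of your own. Each camera call takes 0.05 s, during which the arm holds its last target. There are 200 camera calls.

## Working session

There is one attempt and no reset: what is moved stays moved. The work goes in short steps, Python scripts to look and compute and a tool call to move; the robot and the scene stay as the last step left them, time stands still between calls to the robot, and variables do not carry over. Pictures are saved under pics/ and viewed, at most 10 in all, crops included, and the job is handed in when it is done.

Besides the shell and the picture viewer there is one more tool, called after "Call:" by a JSON object that holds its "api" and its "payload", one argument or row to a line. arm_command: Moves the arm, as the interface text tells. Its arguments: {"type":"object","properties":{"plan":{"type":"array"},"squeeze":{"type":"number"}},"required":["plan"]}

```bash
mkdir -p pics; cat > h.py <<'E'
import numpy as np, cv2
from station import ctrl, cams
def snap(n):
    im,d=cams.camera(n); i=cams.camera_info(n)
    K=np.array([[i['fx'],0,i['cx']],[0,i['fy'],i['cy']],[0,0,1.]]);return im,d,K,np.array(i['dist_coeffs'],float),np.array(i['world_to_cam'])
def ray(uv,K,D,T):
    p=cv2.undistortPoints(np.array(uv,float).reshape(-1,1,2),K,D).reshape(-1,2)
    R=T[:3,:3];c=-R.T@T[:3,3]
    return c,np.c_[p,np.ones(len(p))]@R
def plane(uv,z,*k):
    c,d=ray(uv,*k); return c+d*((z-c[2])/d[:,2])[:,None]
def cloud(d,K,D,T):
    v,u=np.mgrid[:d.shape[0],:d.shape[1]]
    c,r=ray(np.c_[u.ravel(),v.ravel()],K,D,T)
    P=(c+r*d.reshape(-1,1)).reshape(*d.shape,3);P[d==0]=np.nan;return P
def proj(P,K,D,T):
    return cv2.projectPoints(np.array(P,float).reshape(-1,1,3),cv2.Rodrigues(T[:3,:3])[0],T[:3,3],K,D)[0].reshape(-1,2)
E
python3 - <<'E'
from h import *
for n in('scene','top'):
    im,d,K,D,T=snap(n);cv2.imwrite(f'pics/{n}0.png',im);np.savez(f'{n}0.npz',im=im,d=d,K=K,D=D,T=T)
    print(n,K[0,0],-T[:3,:3].T@T[:3,3],T[2,:3])
print(ctrl.get_obs())
E
```

```text
scene 423.8390770278638 [-0.13496545 -0.64402811  0.97481838] [ 0.52904778  0.50954655 -0.67857996]
top 479.19383949312385 [ 0.04355416 -0.00781272  1.68863272] [ 0.28851026  0.01412145 -0.95737266]
{'time_s': 0.1, 'qpos': array([ 1.11539827e+00,  3.00421667e-01,  1.52148754e+00,  2.18254330e-06,
        1.32069297e+00, -6.65975866e-02]), 'joint_vel': array([ 0.00181884, -0.00124747, -0.00034421,  0.00017753,  0.00265712,
       -0.00041819]), 'tau': array([ 1.28179818e-04, -5.32649016e+01, -3.53278184e+01,  7.08956318e-02,
        2.36040872e-02, -6.94673690e-05]), 'ee_pos': array([0.20839678, 0.50875105, 0.20495301]), 'eef_rot': array([-3.14058551e+00, -6.92916055e-05,  2.75279160e+00]), 'force': array([0.19984316, 0.81405407, 0.7303422 ]), 'moment': array([-0.00585442,  0.01237418, -0.00355693]), 'grip_force': 0.0, 'grip_width': 0.09409051774666874}
```

View pics/scene0.png

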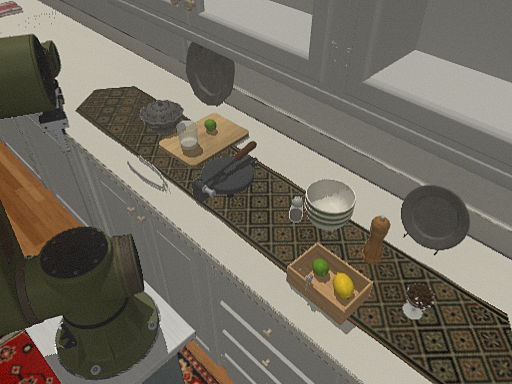

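View pics/top0.png

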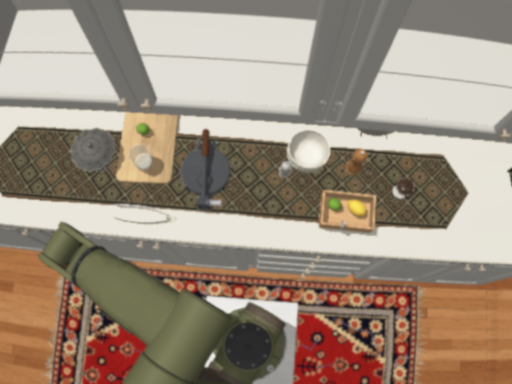

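The press is at about (225,172) in the scene view, with its pivot near (205,187) there and (208,203) in the top view. The tray is at (330,282) in the scene view and (348,210) in the top view. I'll enlarge both.

```bash
python3 - <<'E'
from h import *
a=np.load('scene0.npz');b=np.load('top0.npz')
f=lambda im,x,y,w,h,s:cv2.resize(im[y:y+h,x:x+w],None,fx=s,fy=s,interpolation=cv2.INTER_CUBIC)
A=f(a['im'],180,140,80,60,5);B=f(a['im'],280,240,80,60,5);C=f(b['im'],175,160,80,60,5);E=f(b['im'],310,180,80,60,5)
cv2.imwrite('pics/c0.png',np.vstack([np.hstack([A,B]),np.hstack([C,E])]))
for n,z in(('scene',a),('top',b)):
    k=(z['K'],z['D'],z['T']);P=cloud(z['d'],*k)
    for uv in ([(225,175),(205,185),(212,189),(308,278)] if n=='scene' else [(205,165),(205,203),(215,203),(344,225)]): print(n,uv,P[uv[1],uv[0]].round(3))
E
```

```text
scene (225, 175) [0.572 0.184 0.05 ]
scene (205, 185) [0.475 0.171 0.075]
scene (212, 189) [0.512 0.184 0.026]
scene (308, 278) [ 0.417 -0.296  0.091]
top (205, 165) [0.603 0.204 0.07 ]
top (205, 203) [0.461 0.188 0.078]
top (215, 203) [0.466 0.155 0.07 ]
top (344, 225) [ 0.416 -0.296  0.092]
```

View pics/c0.png

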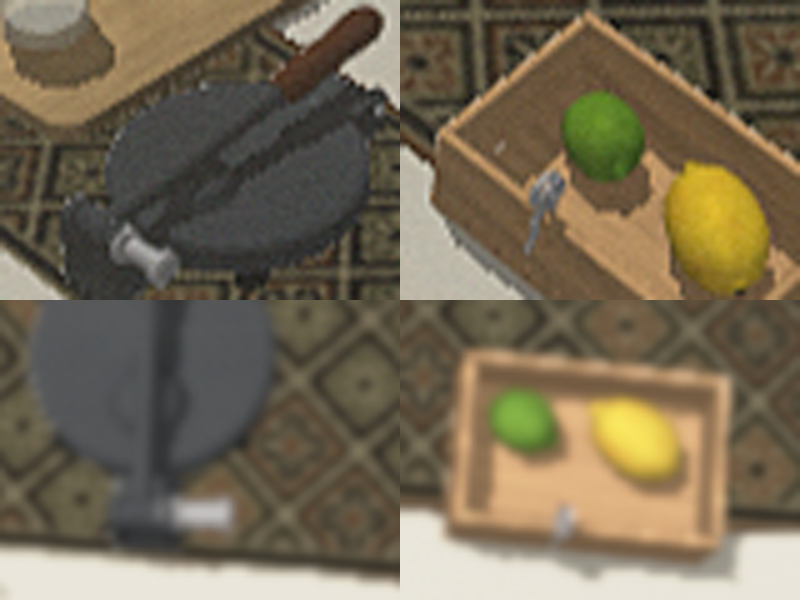

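The crops show the pin's head end at scene (211,192) and top (219,203), and the clip coil at scene (309,278) and top (343,224). Next I'll measure them.

```bash
python3 - <<'E'
from h import *
Z={n:np.load(n+'0.npz') for n in('scene','top')}
for n,z in Z.items():
    k=(z['K'],z['D'],z['T']);P=cloud(z['d'],*k);im=z['im'].astype(int)
    mn,mx=im.min(2),im.max(2)
    x,y,w,h=(198,180,22,22) if n=='scene' else (205,196,22,14)
    m=np.zeros(mn.shape,bool);m[y:y+h,x:x+w]=(mn[y:y+h,x:x+w]>115)
    # keep raised
    m&=(P[...,2]>.035)
    v,u=np.nonzero(m);Q=P[m];print(n,'pin px',len(u),'u',u.min(),u.max(),'v',v.min(),v.max())
    r=cv2.fitLine(np.c_[u,v].astype(np.float32),2,0,.01,.01).ravel();t=(np.c_[u,v]-r[2:])@r[:2]
    e=np.array([r[2:]+r[:2]*t.min(),r[2:]+r[:2]*t.max()]);print('ends z=.062',e.round(1).tolist(),plane(e,.062,*k).round(4).tolist())
    print('cloud med',np.median(Q,0).round(4),Q.min(0).round(3),Q.max(0).round(3))
    # press dark pixels raised: plate
    R=(P[...,0]>.38)&(P[...,0]<.85)&(P[...,1]>.02)&(P[...,1]<.36)&(mx<115)&(mx-mn<25)
    pl=R&(P[...,2]>.03)
    Q=P[pl];print('press',len(Q),np.percentile(Q,[2,50,98],0).round(3).tolist(), 'zhist',np.histogram(Q[:,2],np.arange(.03,.1,.005))[0])
    lug=pl&(P[...,0]<.505)&(P[...,1]>.1);Q=P[lug&(P[...,2]>.068)];print('lugtop',len(Q),np.percentile(Q,[0,5,50,95,100],0).round(4).tolist())
    # tray rim
    tr=(abs(P[...,2]-.064)<.006)&(P[...,0]>.35)&(P[...,0]<.65)&(P[...,1]<-.15)&(P[...,1]>-.5)&(im[...,2]>im[...,0]+25)&~((im[...,1]>im[...,2]-15))
    v,u=np.nonzero(tr);W=plane(np.c_[u,v],.064,*k)[:,:2];
    W=W[np.linalg.norm(W-np.median(W,0),axis=1)<.14];print('tray',len(W),cv2.minAreaRect((W*1000).astype(np.float32)))
    x,y,w,h=(300,268,18,24) if n=='scene' else (337,216,14,16)
    m=np.zeros(mn.shape,bool);m[y:y+h,x:x+w]=True
    m&=(P[...,2]>.068)&(P[...,2]<.11)
    v,u=np.nonzero(m);Q=P[m];print('clip px',len(u),np.c_[u,v].mean(0),'med',np.median(Q,0).round(4),Q.min(0).round(3),Q.max(0).round(3), plane([np.c_[u,v].mean(0)],.081,*k).round(4))
    mm=m&(mx-mn<45)&(P[...,2]>.068);print('grey',np.c_[np.nonzero(mm)[::-1]].mean(0))
    w=z['im'];
# bystander plates circle from depth z~.05 in top
E
```

```text
scene pin px 34 u 203 213 v 185 194
ends z=.062 [[203.4, 186.5], [211.6, 192.1]] [[0.4753, 0.1812, 0.062], [0.4762, 0.1424, 0.062]]
cloud med [0.4704 0.1523 0.0689] [0.462 0.133 0.065] [0.48  0.171 0.077]
press 4486 [[0.462, 0.029, 0.033], [0.601, 0.19, 0.458], [0.69, 0.348, 0.569]] zhist [268 914 142  39  43  26  71 115 112  44   7   0   0   0]
lugtop 81 [[0.4572, 0.1285, 0.068], [0.4593, 0.1333, 0.0684], [0.4683, 0.1921, 0.0721], [0.4954, 0.2141, 0.0753], [0.5048, 0.2185, 0.0773]]
tray 666 ((481.0463562011719, -318.25384521484375), (190.75254821777344, 129.277587890625), 89.06868743896484)
clip px 42 [309.  278.5] med [ 0.4224 -0.2962  0.085 ] [ 0.413 -0.299  0.072] [ 0.434 -0.291  0.093] [[ 0.4243 -0.2948  0.081 ]]
grey [308.925 278.4  ]
top pin px 58 u 209 220 v 200 205
ends z=.062 [[208.8, 202.1], [220.2, 203.1]] [[0.4695, 0.1773, 0.062], [0.4691, 0.1371, 0.062]]
cloud med [0.4667 0.1545 0.0701] [0.458 0.137 0.055] [0.477 0.177 0.078]
press 5763 [[0.489, 0.088, 0.033], [0.598, 0.297, 0.642], [0.674, 0.358, 0.973]] zhist [330 695 483 121  45  15  35  69  96  54  15   3   0   0]
lugtop 88 [[0.454, 0.1713, 0.0683], [0.4554, 0.1781, 0.069], [0.4661, 0.1992, 0.0727], [0.4942, 0.2169, 0.08], [0.5019, 0.2186, 0.0845]]
tray 344 ((525.2435302734375, -315.94403076171875), (191.5692901611328, 216.6891326904297), 88.0316162109375)
clip px 25 [342.72 223.88] med [ 0.4217 -0.2923  0.086 ] [ 0.414 -0.317  0.068] [ 0.431 -0.282  0.101] [[ 0.4223 -0.2933  0.081 ]]
grey [342.64705882 224.11764706]
```

```bash
python3 - <<'E'
from h import *
from scipy.optimize import least_squares
for n in('scene','top'):
    z=np.load(n+'0.npz');k=(z['K'],z['D'],z['T']);P=cloud(z['d'],*k);im=z['im'].astype(int);mx=im.max(2)
    m=(P[...,2]>.03)&(P[...,2]<.05)&(P[...,0]>.48)&(P[...,0]<.75)&(P[...,1]>.06)&(P[...,1]<.33)&(mx<120)&(mx-im.min(2)<30)
    Q=P[m];h=cv2.convexHull((Q[:,:2]*1000).astype(np.float32)).reshape(-1,2)
    f=lambda p:np.hypot(*(h-p[:2]).T)-p[2]
    r=least_squares(f,[600,195,92],loss='soft_l1');print(n,'plate',r.x.round(1),'z',np.percentile(Q[:,2],[10,50,90]).round(3))
    g=(P[...,2]>.066)&(P[...,2]<.1)&(P[...,0]>.5)&(P[...,0]<.8)&(P[...,1]>.12)&(P[...,1]<.27)&(mx<140)
    q=P[g];l=cv2.fitLine((q[:,:2]*1000).astype(np.float32),cv2.DIST_HUBER,0,.01,.01).ravel();print('lever',len(q),l,np.degrees(np.arctan2(l[1],l[0])))
    # glass, salt, fruit heights near
    L=(P[...,2]>.055)&(P[...,2]<.1)&(P[...,0]>.44)&(P[...,0]<.51)&(P[...,1]>.11)&(P[...,1]<.24)
    for y in np.arange(.125,.23,.006):
        s=P[L&(abs(P[...,1]-y)<.003)]
        if len(s)>2:print(round(y,3),len(s),s[:,0].min().round(3),s[:,0].max().round(3),'z',s[:,2].max().round(3))
E
```

```text
scene plate [611.2 204.2 102.2] z [0.034 0.037 0.041]
lever 300 [9.9943292e-01 3.3672124e-02 6.3623651e+02 2.0100861e+02] 1.9296353
0.131 26 0.462 0.483 z 0.076
0.137 10 0.461 0.48 z 0.077
0.143 5 0.465 0.472 z 0.071
0.149 7 0.463 0.479 z 0.07
0.155 8 0.464 0.475 z 0.07
0.161 9 0.459 0.476 z 0.068
0.167 19 0.459 0.479 z 0.074
0.173 17 0.454 0.475 z 0.077
0.179 9 0.457 0.483 z 0.074
0.185 15 0.458 0.492 z 0.075
0.191 29 0.455 0.508 z 0.075
0.197 22 0.455 0.509 z 0.074
0.203 14 0.456 0.507 z 0.075
0.209 14 0.455 0.475 z 0.075
0.215 11 0.454 0.475 z 0.076
top plate [596.  206.8  90.9] z [0.033 0.039 0.044]
lever 288 [9.9914759e-01 4.1281078e-02 6.2582892e+02 2.0771724e+02] 2.3659039
0.137 10 0.457 0.477 z 0.078
0.143 9 0.461 0.476 z 0.077
0.149 10 0.459 0.474 z 0.072
0.155 8 0.46 0.474 z 0.074
0.161 6 0.463 0.475 z 0.073
0.167 10 0.459 0.473 z 0.071
0.173 12 0.455 0.474 z 0.077
0.179 12 0.455 0.475 z 0.079
0.185 11 0.453 0.476 z 0.08
0.191 14 0.454 0.475 z 0.08
0.197 29 0.454 0.508 z 0.08
0.203 26 0.452 0.51 z 0.084
0.209 18 0.453 0.508 z 0.084
0.215 14 0.451 0.473 z 0.079
```

```bash
cat >> h.py <<'E'
from scipy.spatial.transform import Rotation as Ro
def go(p,yaw=None):
    o=ctrl.get_obs();R=Ro.from_euler('xyz',o['eef_rot'])
    t=R if yaw is None else Ro.from_euler('xyz',[np.pi,0,yaw])
    s=R.inv().apply(np.array(p)-o['ee_pos'])*1000
    print('t',round(o['time_s'],2),'shift',s.round(1),'turn',(R.inv()*t).as_rotvec().round(4),'F',o['force'].round(2),'w',round(o['grip_width'],4),'pos',o['ee_pos'].round(4),o['eef_rot'].round(4),'q',o['qpos'].round(2))
E
python3 -c "
from h import *
go([.469,.103,.120],np.pi+.03)"
```

```text
t 0.1 shift [-395.  -276.6   85.2] turn [-1.000e-03 -3.000e-04 -4.188e-01] F [0.2  0.81 0.73] w 0.0941 pos [0.2084 0.5088 0.205 ] [-3.1406e+00 -1.0000e-04  2.7528e+00] q [ 1.12  0.3   1.52  0.    1.32 -0.07]
```

Units first: shifts go in shares of 0.8 m and turns go in shares of 360 degrees. So -395 mm / 800 = -0.4938, -276.6 mm / 800 = -0.3458, -0.419 rad / 6.2832 = -0.0667.

Call:
{"api": "arm_command", "payload": {
  "plan": [
    [[-0.4938,-0.3458,0.1065,-0.0002,0,-0.0667,1],[-0.4938,-0.3458,0.1065,-0.0002,0,-0.0667,1],[-0.4938,-0.3458,0.1065,-0.0002,0,-0.0667,1],[-0.4938,-0.3458,0.1065,-0.0002,0,-0.0667,1],[-0.4938,-0.3458,0.1065,-0.0002,0,-0.0667,1],[-0.4938,-0.3458,0.1065,-0.0002,0,-0.0667,1],[-0.4938,-0.3458,0.1065,-0.0002,0,-0.0667,1],[-0.4938,-0.3458,0.1065,-0.0002,0,-0.0667,1],[-0.4938,-0.3458,0.1065,-0.0002,0,-0.0667,1],[-0.4938,-0.3458,0.1065,-0.0002,0,-0.0667,1],[-0.4938,-0.3458,0.1065,-0.0002,0,-0.0667,1],[-0.4938,-0.3458,0.1065,-0.0002,0,-0.0667,1]]
  ],
  "squeeze": 20
}}

```text
time_s: 1.3
ee_pos: [0.4691, 0.1026, 0.1198]
eef_rot: [3.141, -0.001, -3.113]
force: [-0.5, -0.1, -0.4]
grip_width: 0.0021
grip_force: 0.0
```

```bash
python3 -c "
from h import *
go([.469,.103,.052],np.pi+.03)"
```

```text
t 1.3 shift [-0.   0.3 67.8] turn [ 0.001  -0.001  -0.0019] F [-0.54 -0.1  -0.42] w 0.0021 pos [0.4691 0.1026 0.1198] [ 3.1406e+00 -1.0000e-03 -3.1135e+00] q [ 0.14  0.24  1.81  0.    1.09 -1.46]
```

Scaled: 68 mm / 800 = 0.085, 40 mm / 800 = 0.05.

Call:
{"api": "arm_command", "payload": {
  "plan": [
    [[0,0,0.05,0,0,0,1],[0,0,0.085,0,0,0,1],[0,0,0.085,0,0,0,1],[0,0.01,0.085,0,0,0,1],[0,0.015,0.085,0,0,0,1],[0,0.0188,0.085,0,0,0,1],[0,0.0225,0.085,0,0,0,1],[0,0.0263,0.085,0,0,0,1],[0,0.03,0.085,0,0,0,1],[0,0.0338,0.085,0,0,0,1],[0,0.0375,0.085,0,0,0,1],[0,0.0413,0.085,0,0,0,1]]
  ]
}}

```text
time_s: 2.5
ee_pos: [0.4681, 0.1365, 0.0522]
eef_rot: [3.141, -0.0, -3.112]
force: [-0.0, -2.5, 3.2]
grip_width: 0.0004
grip_force: 1.5
```

Scaled: 6 mm / 800 = 0.0075, 4 mm / 800 = 0.005.

Call:
{"api": "arm_command", "payload": {
  "plan": [
    [[0,0.0025,0,0,0,0,1],[0,0.005,0,0,0,0,1],[0,0.0075,0,0,0,0,1]]
  ]
}}

```text
time_s: 2.8
ee_pos: [0.4679, 0.1425, 0.0522]
eef_rot: [3.141, -0.0, -3.111]
force: [-0.7, -1.7, 1.3]
grip_width: 0.0007
grip_force: 1.0
```

Scaled: 3 mm / 800 = 0.0038, 2 mm / 800 = 0.0025.

Call:
{"api": "arm_command", "payload": {
  "plan": [
    [[0,0.0013,0,0,0,0,1],[0,0.0025,0,0,0,0,1],[0,0.0038,0,0,0,0,1]]
  ]
}}

```text
time_s: 3.1
ee_pos: [0.4678, 0.1454, 0.0522]
eef_rot: [3.141, 0.0, -3.111]
force: [-1.1, -1.0, -0.4]
grip_width: 0.0006
grip_force: 0.5
```

Scaled: 3 mm / 800 = 0.0038, 2 mm / 800 = 0.0025.

Call:
{"api": "arm_command", "payload": {
  "plan": [
    [[0,0.0013,0,0,0,0,1],[0,0.0025,0,0,0,0,1],[0,0.0038,0,0,0,0,1]]
  ]
}}

```text
time_s: 3.4
ee_pos: [0.4678, 0.1484, 0.0523]
eef_rot: [3.141, 0.0, -3.111]
force: [-0.8, -0.7, -0.6]
grip_width: 0.0001
grip_force: 0.5
```

Scaled: 1.8 mm / 800 = 0.0023, 1.2 mm / 800 = 0.0015.

Call:
{"api": "arm_command", "payload": {
  "plan": [
    [[0,0.0008,0,0,0,0,1],[0,0.0015,0,0,0,0,1],[0,0.0023,0,0,0,0,1]]
  ]
}}

```text
time_s: 3.7
ee_pos: [0.4677, 0.1493, 0.0522]
eef_rot: [-3.141, -0.0, -3.111]
force: [-0.9, -11.2, 0.7]
grip_width: 0.0001
grip_force: 5.8
```

Scaled: 1.2 mm / 800 = 0.0015, 0.6 mm / 800 = 0.0008.

Call:
{"api": "arm_command", "payload": {
  "plan": [
    [[0,0.0008,0,0,0,0,1],[0,0.0015,0,0,0,0,1],[0,0.0015,0,0,0,0,1]]
  ]
}}

```text
time_s: 4.0
ee_pos: [0.4676, 0.1497, 0.0521]
eef_rot: [-3.14, -0.001, -3.111]
force: [0.0, -16.3, 1.1]
grip_width: 0.0005
grip_force: 8.2
```

Scaled: 1.2 mm / 800 = 0.0015, 0.6 mm / 800 = 0.0008.

Call:
{"api": "arm_command", "payload": {
  "plan": [
    [[0,0.0008,0,0,0,0,1],[0,0.0015,0,0,0,0,1],[0,0.0015,0,0,0,0,1]]
  ]
}}

```text
time_s: 4.3
ee_pos: [0.4676, 0.1502, 0.0521]
eef_rot: [-3.139, -0.001, -3.111]
force: [0.3, -22.7, 1.7]
grip_width: 0.0003
grip_force: 11.4
```

Scaled: -60 mm / 800 = -0.075, -45 mm / 800 = -0.0563.

Call:
{"api": "arm_command", "payload": {
  "plan": [
    [[0,-0.01,0,0,0,0,1],[0,-0.0188,0,0,0,0,1],[0,-0.0188,-0.0563,0,0,0,0.5],[0,-0.0188,-0.075,0,0,0,-1],[0,0.025,-0.075,0,0,0,-1],[0,0.025,-0.075,0,0,0,-1]]
  ]
}}

```text
time_s: 4.9
ee_pos: [0.4673, 0.1746, 0.113]
eef_rot: [3.139, 0.002, -3.11]
force: [-0.2, 0.6, -0.4]
grip_width: 0.029
grip_force: 0.0
```

```bash
python3 - <<'E'
from h import *
go([.4665,.2034,.054],np.pi+.03)
for n in('scene','top'):
    im,d,K,D,T=snap(n);np.savez(n+'1.npz',im=im,d=d,K=K,D=D,T=T)
    if n=='scene': cv2.imwrite('pics/s1.png',cv2.resize(im[140:215,160:260],None,fx=7,fy=7,interpolation=cv2.INTER_CUBIC))
E
```

```text
t 4.9 shift [-0.  28.7 59.1] turn [0.0022 0.002  0.0015] F [-0.24  0.57 -0.36] w 0.029 pos [0.4673 0.1746 0.113 ] [ 3.1394e+00  2.0000e-03 -3.1100e+00] q [ 0.28  0.29  1.77  0.    1.08 -1.32]
```

View pics/s1.png

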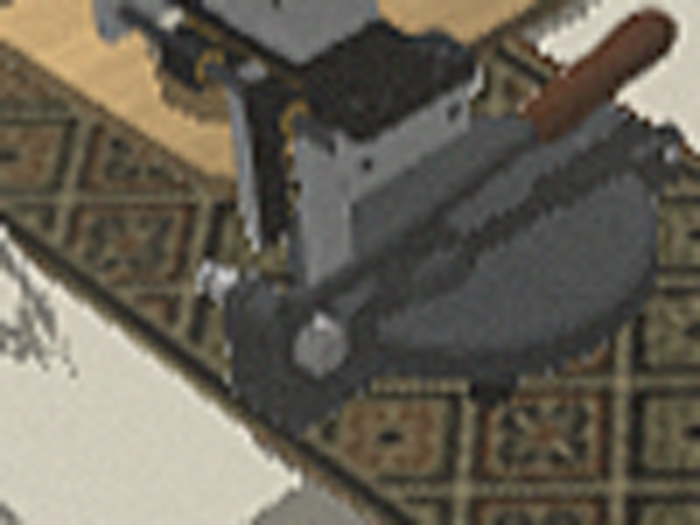

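The pin is home. Its head sits close to the lug at scene (205.7,189.3) and the tail sticks out at about (190.5,180).

Scaled: 28.7 mm / 800 = 0.0359, 0.002 rad / 6.2832 = 0.0003.

Call:
{"api": "arm_command", "payload": {
  "plan": [
    [[0,0.0359,0,0.0003,0.0003,0,-1],[0,0.0359,0,0.0003,0.0003,0,-1],[0,0.0359,0,0.0003,0.0003,0,-1],[0,0.0359,0,0.0003,0.0003,0,-1],[0,0.0359,0,0.0003,0.0003,0,-1]]
  ]
}}

```text
time_s: 5.5
ee_pos: [0.4663, 0.2004, 0.1123]
eef_rot: [-3.14, -0.002, -3.112]
force: [-0.3, -0.4, 0.1]
grip_width: 0.0769
grip_force: 0.0
```

```bash
python3 - <<'E'
from h import *
go([.4665,.2034,.054],np.pi+.03)
z=np.load('scene1.npz');k=(z['K'],z['D'],z['T'])
print('ends at z=.062',plane([[205.7,189.3],[191,180.4]],.062,*k).round(4))
for n in('scene','top'):
    z=np.load(n+'1.npz');k=(z['K'],z['D'],z['T']);P=cloud(z['d'],*k);im=z['im'].astype(int)
    m=(P[...,2]>.045)&(P[...,2]<.085)&(P[...,0]>.45)&(P[...,0]<.49)&(P[...,1]>.222)&(P[...,1]<.26)
    v,u=np.nonzero(m);print(n,len(u));
    for a,b in zip(u,v):print((a,b),P[b,a].round(3),im[b,a].tolist())
E
```

```text
t 5.5 shift [-0.4  3.1 58.3] turn [-0.0011 -0.002  -0.0006] F [-0.33 -0.36  0.08] w 0.0769 pos [0.4663 0.2004 0.1123] [-3.1405e+00 -2.0000e-03 -3.1122e+00] q [ 0.33  0.31  1.74 -0.    1.09 -1.27]
ends at z=.062 [[0.4717 0.1656 0.062 ]
 [0.466  0.2324 0.062 ]]
scene 21
(np.int64(189), np.int64(178)) [0.463 0.237 0.072] [178, 177, 178]
(np.int64(190), np.int64(178)) [0.466 0.236 0.07 ] [127, 127, 127]
(np.int64(191), np.int64(178)) [0.472 0.239 0.065] [159, 159, 158]
(np.int64(188), np.int64(179)) [0.461 0.241 0.066] [153, 153, 149]
(np.int64(189), np.int64(179)) [0.461 0.235 0.07 ] [118, 118, 117]
(np.int64(190), np.int64(179)) [0.467 0.239 0.063] [116, 117, 118]
(np.int64(191), np.int64(179)) [0.467 0.233 0.067] [201, 197, 198]
(np.int64(192), np.int64(179)) [0.469 0.23  0.068] [194, 194, 194]
(np.int64(193), np.int64(179)) [0.471 0.227 0.069] [173, 175, 177]
(np.int64(188), np.int64(180)) [0.46  0.24  0.063] [135, 140, 140]
(np.int64(189), np.int64(180)) [0.46  0.235 0.065] [89, 91, 94]
(np.int64(190), np.int64(180)) [0.462 0.232 0.067] [142, 143, 144]
(np.int64(191), np.int64(180)) [0.464 0.23  0.067] [159, 161, 164]
(np.int64(192), np.int64(180)) [0.467 0.228 0.066] [167, 167, 166]
(np.int64(188), np.int64(181)) [0.46  0.241 0.058] [135, 144, 146]
(np.int64(189), np.int64(181)) [0.459 0.234 0.063] [79, 82, 82]
(np.int64(190), np.int64(181)) [0.459 0.229 0.066] [127, 127, 130]
(np.int64(191), np.int64(181)) [0.463 0.228 0.064] [137, 138, 138]
(np.int64(190), np.int64(182)) [0.459 0.229 0.062] [111, 115, 117]
(np.int64(191), np.int64(182)) [0.458 0.223 0.066] [117, 116, 117]
(np.int64(191), np.int64(183)) [0.46  0.225 0.059] [106, 117, 117]
top 0
```

Scaled: 58.3 mm / 800 = 0.0729, 50 mm / 800 = 0.0625.

Call:
{"api": "arm_command", "payload": {
  "plan": [
    [[0,0.0039,0,0,0,0,-1],[0,0.0039,0,0,0,0,-1],[0,0.0039,0,0,0,0,-1],[0,0.0039,0.0375,0,0,0,-1],[0,0.0039,0.0625,0,0,0,-1],[0,0.0039,0.0729,0,0,0,-1],[0,0.0039,0.0729,0,0,0,-1]]
  ],
  "squeeze": 4
}}

```text
time_s: 6.2
ee_pos: [0.4656, 0.204, 0.0534]
eef_rot: [-3.14, -0.003, -3.111]
force: [1.1, 0.1, -0.3]
grip_width: 0.0941
grip_force: 0.0
```

Call:
{"api": "arm_command", "payload": {
  "plan": [
    [[0,0,0,0,0,0,0.2],[0,0,0,0,0,0,0.2],[0,0,0,0,0,0,0.2],[0,0,0,0,0,0,0.2]]
  ]
}}

```text
time_s: 6.6
ee_pos: [0.4664, 0.2039, 0.0547]
eef_rot: [-3.14, -0.001, -3.111]
force: [1.4, -5.7, 0.8]
grip_width: 0.0856
grip_force: 4.0
```

Scaled: -95 mm / 800 = -0.1188, -50 mm / 800 = -0.0625.

Call:
{"api": "arm_command", "payload": {
  "plan": [
    [[0,0,0,0,0,0,-1],[0,0,0,0,0,0,-1],[0,0,-0.0625,0,0,0,-1],[0,0,-0.1188,0,0,0,-0.5],[0,0,-0.1188,0,0,0,0]]
  ],
  "squeeze": 25
}}

```text
time_s: 7.1
ee_pos: [0.4684, 0.2053, 0.1548]
eef_rot: [3.139, 0.007, -3.111]
force: [-0.3, 0.4, -0.1]
grip_width: 0.0812
grip_force: 0.0
```

```bash
python3 - <<'E'
from h import *
go([.423,-.294,.135],np.pi-.016)
E
```

```text
t 7.1 shift [  60.6 -497.8   18.3] turn [0.0023 0.007  0.0463] F [-0.27  0.42 -0.07] w 0.0812 pos [0.4684 0.2053 0.1548] [ 3.1394  0.007  -3.1113] q [ 0.34  0.26  1.7  -0.    1.18 -1.26]
```

Scaled: -498 mm / 800 = -0.6225, 60 mm / 800 = 0.075, 0.046 rad / 6.2832 = 0.0073.

Call:
{"api": "arm_command", "payload": {
  "plan": [
    [[0.075,-0.6225,0.0225,0.0002,0.0005,0.0073,0.05],[0.075,-0.6225,0.0225,0.0002,0.0005,0.0073,0.05],[0.075,-0.6225,0.0225,0.0002,0.0005,0.0073,0.05],[0.075,-0.6225,0.0225,0.0002,0.0005,0.0073,0.05],[0.075,-0.6225,0.0225,0.0002,0.0005,0.0073,0.05],[0.075,-0.6225,0.0225,0.0002,0.0005,0.0073,0.05],[0.075,-0.6225,0.0225,0.0002,0.0005,0.0073,0.05],[0.075,-0.6225,0.0225,0.0002,0.0005,0.0073,0.05],[0.075,-0.6225,0.0225,0.0002,0.0005,0.0073,0.05],[0.075,-0.6225,0.0225,0.0002,0.0005,0.0073,0.05],[0.075,-0.6225,0.0225,0.0002,0.0005,0.0073,0.05],[0.075,-0.6225,0.0225,0.0002,0.0005,0.0073,0.05]]
  ]
}}

```text
time_s: 8.3
ee_pos: [0.4208, -0.2957, 0.1309]
eef_rot: [-3.14, -0.005, 3.124]
force: [-0.0, -0.5, -0.1]
grip_width: 0.0446
grip_force: 0.0
```

```bash
python3 - <<'E'
from h import *
for n in('scene','top'):
    im,d,K,D,T=snap(n);np.savez(n+'2.npz',im=im,d=d,K=K,D=D,T=T)
f=lambda im,x,y,w,h,s:cv2.resize(im[y:y+h,x:x+w],None,fx=s,fy=s,interpolation=cv2.INTER_CUBIC)
a=np.load('scene2.npz')['im'];b=np.load('top2.npz')['im']
cv2.imwrite('pics/c2.png',np.vstack([np.hstack([f(a,175,150,50,50,8),f(a,280,240,50,50,8)]),np.hstack([f(b,180,180,50,25,8),f(b,320,205,50,25,8)])]))
go([.423,-.294,.075],np.pi-.016)
E
```

```text
t 8.4 shift [-2.   0.4 56.4] turn [-0.0016 -0.005   0.0008] F [ 0.44  0.91 -0.52] w 0.0445 pos [ 0.4213 -0.2943  0.1314] [-3.14   -0.005   3.1264] q [-0.68  0.3   1.71 -0.    1.14 -2.23]
```

View pics/c2.png

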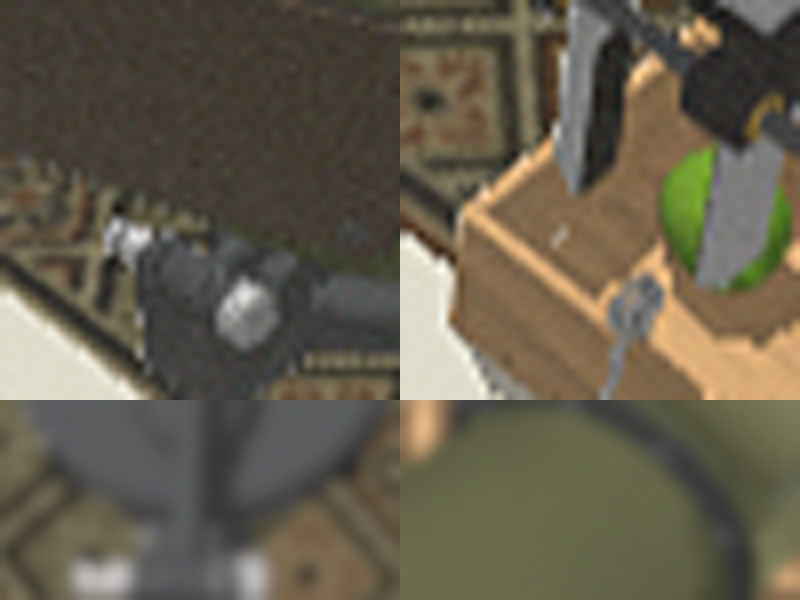

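The pin is home and its tail and groove are visible, at scene (190,180) and top (189–198,202). The clip coil is between the open fingers at scene (309,278).

Scaled: 56.4 mm / 800 = 0.0705, 50 mm / 800 = 0.0625, -0.005 rad / 6.2832 = -0.0008.

Call:
{"api": "arm_command", "payload": {
  "plan": [
    [[-0.0025,0.0005,0.0375,-0.0002,-0.0008,0,0.05],[-0.0025,0.0005,0.0625,-0.0002,-0.0008,0,0.05],[-0.0025,0.0005,0.0705,-0.0002,-0.0008,0,0.05],[-0.0025,0.0005,0.0705,-0.0002,-0.0008,0,0.05],[-0.0025,0.0005,0.0705,-0.0002,-0.0008,0,0.05]]
  ]
}}

```text
time_s: 8.9
ee_pos: [0.4236, -0.2949, 0.0763]
eef_rot: [-3.14, 0.001, 3.127]
force: [1.0, -0.2, -0.6]
grip_width: 0.0448
grip_force: 0.0
```

```bash
python3 - <<'E'
from h import *
z=np.load('top2.npz');k=(z['K'],z['D'],z['T']);g=z['im'].min(2).astype(float)
for nm,x0,x1 in(('tail',188,197),('head',209,215)):
    s=np.clip(g[197:207,x0:x1]-110,0,None);v,u=np.mgrid[197:207,x0:x1]
    c=[(s*u).sum()/s.sum(),(s*v).sum()/s.sum()];print(nm,np.round(c,2),plane([c],.066,*k).round(4))
    print(g[199:206,x0-3:x1+3].astype(int))
z=np.load('scene2.npz');k=(z['K'],z['D'],z['T']);g=z['im'].min(2).astype(float)
print(g[174:186,185:200].astype(int));print(g[182:196,200:214].astype(int))
go([.423,-.294,.075],np.pi-.016)
E
```

```text
tail [192.46 201.88] [[0.4647 0.2345 0.066 ]]
[[ 74  76  81  85  92  92  82  82  97 108 106  99  94  92  89]
 [ 73  75  80  96 123 137 128 121 139 152 145 122 101  90  88]
 [ 70  73  80 105 147 173 170 166 179 187 172 139 106  92  93]
 [ 66  73  82 107 150 180 183 183 193 194 174 137 104  93  92]
 [ 60  72  81  99 135 162 168 169 175 173 154 121  94  87  87]
 [ 59  70  78  88 110 128 133 135 137 133 117  95  80  75  75]
 [ 63  70  78  83  90  97  99  99  98  92  82  75  71  65  60]]
head [211.09 201.79] [[0.4701 0.169  0.066 ]]
[[ 91  91  91 106 124 132 125 104  85  81  82  79]
 [ 99 102 106 128 154 167 155 122  91  81  79  74]
 [106 108 109 132 164 184 171 133  95  81  75  65]
 [107 108 107 126 159 184 173 133  94  79  73  64]
 [102 103 100 118 150 173 164 126  90  78  74  70]
 [ 87  89  90 108 136 155 147 115  89  75  73  73]
 [ 70  72  76  92 115 129 126 105  86  74  70  72]]
[[ 57  40  75  92  75  45  47  74  51  47  50  58  49  59  48]
 [ 50  52  82  88  41  41  55  85  51  60  71  51  52  49  55]
 [ 45  43  79  79  26  35  58  69  55  69  83  50  61  66  47]
 [ 43  43  84  66 1
[... 871 characters left out ...]
72 133 118  80  49  59  62  57]
 [ 64  64 113 187 161 167 129 119 107  78  55  58  58  61]
 [ 60  57 131 141 166 122 106 101 113  99  54  53  64  58]
 [ 60  55 119 138 129 124 103 108 112  89  57  60  59  60]
 [ 64  57 101 111 122 118 111 112  96  57  53  64  57  63]
 [ 63  58  61  81 111 122 105  99  62  61  64  64  61  59]
 [ 69  58  60  55  72  97  72  55  56  58  65  58  62  53]
 [ 60  63  52  60  57  50  56  60  52  67  64  65  53  85]
 [ 63  60  59  58  60  61  58  56  65  66  59  78  52  85]]
t 8.9 shift [0.6 0.9 1.3] turn [-0.002   0.0014  0.0011] F [ 1.01 -0.19 -0.62] w 0.0448 pos [ 0.4236 -0.2949  0.0763] [-3.1396e+00  1.3000e-03  3.1267e+00] q [-0.68  0.37  1.75 -0.    1.02 -2.23]
```

Call:
{"api": "arm_command", "payload": {
  "plan": [
    [[0,0,0,0,0,0,1],[0,0,0,0,0,0,1],[0,0,0,0,0,0,1],[0,0,0,0,0,0,1],[0,0,0,0,0,0,1],[0,0,0,0,0,0,1]]
  ],
  "squeeze": 35
}}

```text
time_s: 9.5
ee_pos: [0.4229, -0.2951, 0.0753]
eef_rot: [-3.14, 0.0, 3.126]
force: [0.2, 0.9, 0.0]
grip_width: 0.0089
grip_force: 34.9
```

Gripped, with a 9 mm opening. Lifting straight up slowly, then I'll look.

Scaled: -75 mm / 800 = -0.0938, -50 mm / 800 = -0.0625.

Call:
{"api": "arm_command", "payload": {
  "plan": [
    [[0,0,-0.0063,0,0,0,1],[0,0,-0.0188,0,0,0,1],[0,0,-0.0375,0,0,0,1],[0,0,-0.0625,0,0,0,1],[0,0,-0.0938,0,0,0,1],[0,0,-0.0938,0,0,0,1],[0,0,-0.0938,0,0,0,1]]
  ]
}}

```text
time_s: 10.2
ee_pos: [0.4229, -0.2951, 0.1506]
eef_rot: [-3.14, 0.001, 3.126]
force: [0.2, -0.0, -1.3]
grip_width: 0.0082
grip_force: 34.9
```

```bash
python3 - <<'E'
from h import *
im,d,K,D,T=snap('scene');np.savez('scene3.npz',im=im,d=d,K=K,D=D,T=T)
o=ctrl.get_obs();p=o['ee_pos'];c=proj([p,p-[0,0,.028],p-[0,0,.048]],K,D,T);print(c.round(1))
x,y=(c[1]-[25,22]).astype(int)
cv2.imwrite('pics/c3.png',cv2.resize(im[y:y+50,x:x+50],None,fx=11,fy=11,interpolation=cv2.INTER_CUBIC));print(x,y)
go([.465,.2359,.15],np.pi+.065)
E
```

```text
[[311.2 262.1]
 [310.1 269.1]
 [309.4 274. ]]
285 247
t 10.25 shift [-33.9 531.4  -0.6] turn [-0.0009 -0.0002 -0.0809] F [ 0.36  0.12 -0.58] w 0.0088 pos [ 0.4227 -0.2948  0.1498] [-3.1407e+00 -2.0000e-04  3.1257e+00] q [-0.68  0.28  1.69 -0.    1.18 -2.23]
```

View pics/c3.png

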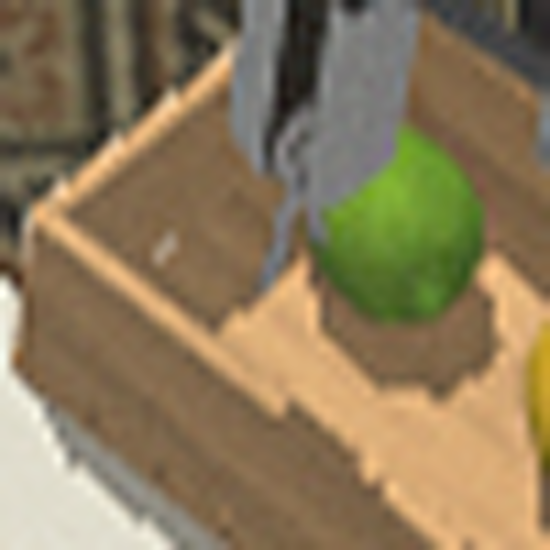

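The clip is held upright. Its crossing is at about scene (312,266) and its left toe at about (309,272.5). Now I'll compare these with the expected positions.

```bash
python3 - <<'E'
from h import *
z=np.load('scene3.npz');k=(z['K'],z['D'],z['T']);p=np.array([.4227,-.2949,.150])
for n,q in dict(coil=[0,0,.006],cross=[0,0,-.009],toeL=[-.0095,0,-.036],toeR=[.0095,0,-.036],fingL=[-.008,.0045,0],fingR=[.008,-.0045,0]).items():
    c=proj([p+q],*k)[0];print(n,c.round(1),'crop',((c-[285,247])*11+5).round())
P=cloud(z['d'],*k);m=np.zeros(P.shape[:2],bool);m[262:276,300:316]=1
m&=(P[...,2]>.105)&(P[...,2]<.165)&(abs(P[...,1]+.2949)<.03)
for v,u in np.argwhere(m):print((u,v),P[v,u].round(3),end=';')
E
```

```text
coil [311.5 260.5] crop [296. 154.]
cross [310.9 264.3] crop [290. 196.]
toeL [307.4 273.2] crop [252. 294.]
toeR [312.3 268.8] crop [305. 245.]
fingL [307.7 262.9] crop [255. 180.]
fingR [314.8 261.2] crop [332. 161.]
(np.int64(308), np.int64(262)) [ 0.415 -0.291  0.154];(np.int64(309), np.int64(262)) [ 0.415 -0.293  0.156];(np.int64(310), np.int64(262)) [ 0.417 -0.295  0.156];(np.int64(311), np.int64(262)) [ 0.414 -0.299  0.162];(np.int64(312), np.int64(262)) [ 0.416 -0.301  0.162];(np.int64(313), np.int64(262)) [ 0.416 -0.304  0.164];(np.int64(310), np.int64(263)) [ 0.415 -0.297  0.155];(np.int64(311), np.int64(263)) [ 0.416 -0.299  0.157];(np.int64(312), np.int64(263)) [ 0.416 -0.302  0.159];(np.int64(313), np.int64(263)) [ 0.414 -0.306  0.164];(np.int64(311), np.int64(264)) [ 0.416 -0.299  0.153];(np.int64(312), np.int64(264)) [ 0.414 -0.303  0.158];(np.int64(313), np.int64(264)) [ 0.412 -0.307  0.163];(np.int64(314), np.int64(264)) [ 0.414 -0.309  0.163];(np.int64(315), np.int64(264)) [ 0.415 -0.311  0.165];(np.int64(311), np.int64(265)) [ 0.419 -0.298  0.144];(np.int64(312), n
[... 471 characters left out ...]
p.int64(310), np.int64(268)) [ 0.416 -0.298  0.135];(np.int64(311), np.int64(268)) [ 0.421 -0.298  0.13 ];(np.int64(313), np.int64(268)) [ 0.431 -0.297  0.121];(np.int64(314), np.int64(268)) [ 0.433 -0.299  0.121];(np.int64(310), np.int64(269)) [ 0.418 -0.297  0.129];(np.int64(314), np.int64(269)) [ 0.432 -0.3    0.119];(np.int64(309), np.int64(270)) [ 0.416 -0.296  0.125];(np.int64(310), np.int64(270)) [ 0.417 -0.299  0.127];(np.int64(309), np.int64(271)) [ 0.415 -0.297  0.123];(np.int64(310), np.int64(271)) [ 0.418 -0.298  0.121];(np.int64(309), np.int64(272)) [ 0.415 -0.298  0.12 ];(np.int64(308), np.int64(273)) [ 0.413 -0.296  0.116];(np.int64(309), np.int64(273)) [ 0.414 -0.299  0.118];
```

Scaled: 531 mm / 800 = 0.6638, -34 mm / 800 = -0.0425, -0.081 rad / 6.2832 = -0.0129.

Call:
{"api": "arm_command", "payload": {
  "plan": [
    [[-0.0425,0.6638,0,0,0,-0.0129,1],[-0.0425,0.6638,0,0,0,-0.0129,1],[-0.0425,0.6638,0,0,0,-0.0129,1],[-0.0425,0.6638,0,0,0,-0.0129,1],[-0.0425,0.6638,0,0,0,-0.0129,1],[-0.0425,0.6638,0,0,0,-0.0129,1],[-0.0425,0.6638,0,0,0,-0.0129,1],[-0.0425,0.6638,0,0,0,-0.0129,1],[-0.0425,0.6638,0,0,0,-0.0129,1],[-0.0425,0.6638,0,0,0,-0.0129,1],[-0.0425,0.6638,0,0,0,-0.0129,1],[-0.0425,0.6638,0,0,0,-0.0129,1]]
  ]
}}

```text
time_s: 11.45
ee_pos: [0.4645, 0.2384, 0.1482]
eef_rot: [-3.14, -0.002, -3.073]
force: [-0.5, 0.0, -0.2]
grip_width: 0.0087
grip_force: 34.9
```

Scaled: 30 mm / 800 = 0.0375, 25 mm / 800 = 0.0313.

Call:
{"api": "arm_command", "payload": {
  "plan": [
    [[0,0,0.0125,0,0,0,1],[0,0,0.0313,0,0,0,1],[0,0,0.0375,0,0,0,1],[0,0,0.0375,0,0,0,1],[0,0,0.0375,0,0,0,1]]
  ]
}}

```text
time_s: 11.95
ee_pos: [0.4655, 0.2348, 0.1198]
eef_rot: [-3.14, 0.0, -3.077]
force: [0.4, 0.0, 0.0]
grip_width: 0.0087
grip_force: 34.9
```

```bash
python3 - <<'E'
from h import *
go([.465,.2359,.1],np.pi+.065)
f=lambda im,x,y,w,h,s:cv2.resize(im[y:y+h,x:x+w],None,fx=s,fy=s,interpolation=cv2.INTER_CUBIC)
L=[]
for n,(x,y) in(('scene',(165,150)),('top',(170,180))):
    im,d,K,D,T=snap(n);np.savez(n+'4.npz',im=im,d=d,K=K,D=D,T=T);L.append(f(im,x,y,40,50,10))
cv2.imwrite('pics/c4.png',np.hstack(L))
for i in range(3): cams.camera('top');go([.465,.2359,.1],np.pi+.065)
E
```

```text
t 11.95 shift [ 0.4  1.2 19.8] turn [-0.0012  0.0003 -0.0007] F [0.41 0.03 0.04] w 0.0087 pos [0.4655 0.2348 0.1198] [-3.1404e+00  3.0000e-04 -3.0773e+00] q [ 0.4   0.33  1.7  -0.    1.12 -1.24]
t 12.1 shift [ 0.6  0.8 20.1] turn [-0.0009  0.001  -0.0001] F [ 0.   -0.61  0.5 ] w 0.0088 pos [0.4656 0.2352 0.1201] [-3.1407e+00  1.0000e-03 -3.0767e+00] q [ 0.4   0.33  1.7  -0.    1.12 -1.24]
t 12.15 shift [ 0.5  0.7 20.1] turn [-0.001   0.0009  0.    ] F [ 0.58  0.04 -1.31] w 0.0083 pos [0.4655 0.2353 0.1201] [-3.1406e+00  9.0000e-04 -3.0766e+00] q [ 0.4   0.33  1.7  -0.    1.12 -1.24]
t 12.2 shift [ 0.5  0.6 20. ] turn [-0.001   0.0008  0.0001] F [-0.15  0.12 -0.3 ] w 0.0084 pos [0.4655 0.2353 0.12  ] [-3.1406e+00  8.0000e-04 -3.0765e+00] q [ 0.4   0.33  1.7  -0.    1.12 -1.24]
```

View pics/c4.png

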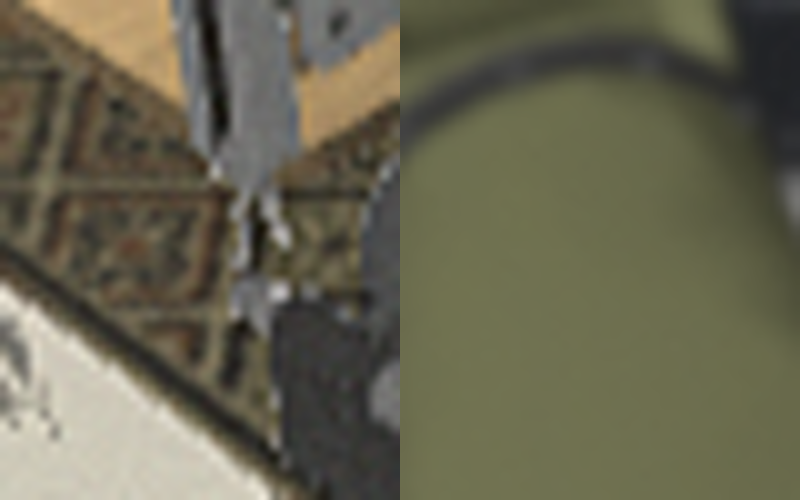

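```bash
python3 - <<'E'
from h import *
z=np.load('scene4.npz');k=(z['K'],z['D'],z['T']);p=np.array([.4655,.2350,.120]);y=.065
X=np.array([np.cos(y),np.sin(y),0]);Y=np.array([-np.sin(y),np.cos(y),0]);Z=np.array([0,0,1.])
g=np.array([.465,.2359,.062])
for n,q in dict(toeL=p-.0095*X-.036*Z,toeR=p+.0095*X-.036*Z,cross=p-.009*Z,grooveTop=g+.005*Z,endtop=g+.0065*Y+.008*Z,tailend=g+.010*Y,tailL=g+.01*Y-.008*X,tailR=g+.01*Y+.008*X).items():
    c=proj([q],*k)[0];print(n,c.round(1),'crop',((c-[165,150])*10+5).round())
P=cloud(z['d'],*k);im=z['im'].min(2)
for v in range(168,184):print(v,[(u,int(im[v,u]),*(P[v,u]*1000).round().astype(int).tolist()) for u in range(187,196) if P[v,u,2]>.05 and .45<P[v,u,0]<.49])
E
```

```text
toeL [187.5 176.4] crop [230. 269.]
toeR [191.9 173.5] crop [274. 240.]
cross [188.9 168.5] crop [244. 190.]
grooveTop [189.9 178.9] crop [254. 294.]
endtop [188.5 177.3] crop [240. 278.]
tailend [188.  178.7] crop [235. 292.]
tailL [186.2 179.9] crop [217. 304.]
tailR [189.8 177.5] crop [253. 280.]
168 [(188, 91, 459, 229, 121), (189, 121, 458, 223, 124), (190, 109, 458, 218, 127), (191, 91, 469, 228, 116)]
169 [(189, 131, 465, 234, 110), (190, 77, 469, 234, 108), (191, 109, 473, 234, 105), (192, 108, 474, 231, 106)]
170 [(189, 120, 460, 228, 112), (191, 125, 473, 235, 100)]
171 [(188, 131, 458, 230, 108), (191, 112, 471, 234, 98), (192, 138, 477, 236, 94)]
172 [(189, 110, 461, 231, 102), (192, 131, 474, 232, 93)]
173 [(189, 125, 462, 233, 96), (192, 141, 475, 235, 86), (193, 168, 480, 236, 83)]
174 [(189, 132, 462, 233, 92), (193, 136, 478, 234, 81)]
175 [(189, 143, 462, 234, 87)]
176 [(188, 123, 456, 231, 88), (189, 109, 458, 228, 88)]
177 []
178 [(189, 112, 461, 235, 73), (190, 102, 467, 238, 69), (191, 100, 470, 236, 68)]
179 [(188, 112, 459, 239, 68), (189, 103, 461, 236, 69), (190, 107, 467, 239, 63), (191, 109, 467, 233, 67), (192, 175, 468, 229, 69), (193, 162, 470, 226, 69), (195, 94, 472, 218, 73)]
180 [(188, 129, 458, 238, 65), (189, 97, 461, 237, 64), (190, 112, 465, 236, 62), (191, 113, 464, 229, 67), (192, 99, 466, 227, 67), (193, 64, 465, 219, 72), (194, 41, 464, 213, 77), (195, 52, 466, 210, 77)]
181 [(188, 135, 459, 240, 59), (189, 84, 460, 235, 62), (190, 120, 460, 230, 64), (191, 116, 463, 228, 64), (192, 74, 464, 224, 66), (193, 52, 462, 215, 73), (194, 52, 466, 216, 70), (195, 57, 466, 211, 73)]
182 [(190, 100, 461, 231, 59), (191, 122, 460, 224, 64), (192, 48, 459, 218, 69), (193, 49, 459, 213, 72), (194, 53, 463, 213, 69), (195, 51, 464, 209, 71)]
183 [(191, 100, 459, 225, 60), (192, 50, 458, 217, 65), (193, 54, 457, 210, 71), (194, 55, 462, 211, 67), (195, 58, 461, 204, 72)]
```

```bash
python3 - <<'E'
from h import *
go([.4635,.2359,.1],np.pi+.065)
E
```

```text
t 12.2 shift [ 2.   0.7 20. ] turn [-0.001   0.0008  0.0001] F [-0.15  0.12 -0.3 ] w 0.0084 pos [0.4655 0.2353 0.12  ] [-3.1406e+00  8.0000e-04 -3.0765e+00] q [ 0.4   0.33  1.7  -0.    1.12 -1.24]
```

Scaled: 15 mm / 800 = 0.0188, 12 mm / 800 = 0.015.

Call:
{"api": "arm_command", "payload": {
  "plan": [
    [[0.0025,0.0008,0,0,0,0,1],[0.0025,0.0008,0.01,0,0,0,1],[0.0025,0.0008,0.015,0,0,0,1],[0.0025,0.0008,0.0188,0,0,0,1],[0.0025,0.0008,0.0188,0,0,0,1],[0.0025,0.0008,0.0188,0,0,0,1]]
  ]
}}

```text
time_s: 12.8
ee_pos: [0.4633, 0.2358, 0.1046]
eef_rot: [-3.14, 0.0, -3.076]
force: [1.1, -0.6, -0.1]
grip_width: 0.0089
grip_force: 34.9
```

Scaled: 3 mm / 800 = 0.0038, 1.5 mm / 800 = 0.0019.

Call:
{"api": "arm_command", "payload": {
  "plan": [
    [[0,0,0.0019,0,0,0,1],[0,0,0.0038,0,0,0,1],[0,0,0.0038,0,0,0,1]]
  ]
}}

```text
time_s: 13.1
ee_pos: [0.4632, 0.2357, 0.1014]
eef_rot: [-3.14, -0.0, -3.076]
force: [0.0, 0.1, -0.6]
grip_width: 0.0082
grip_force: 34.9
```

Scaled: 3 mm / 800 = 0.0038, 1.5 mm / 800 = 0.0019.

Call:
{"api": "arm_command", "payload": {
  "plan": [
    [[0,0,0.0019,0,0,0,1],[0,0,0.0038,0,0,0,1],[0,0,0.0038,0,0,0,1]]
  ]
}}

```text
time_s: 13.4
ee_pos: [0.4632, 0.2357, 0.0984]
eef_rot: [-3.14, -0.0, -3.076]
force: [1.7, -0.1, -0.8]
grip_width: 0.0086
grip_force: 34.9
```

Scaled: 2 mm / 800 = 0.0025, 1 mm / 800 = 0.0013.

Call:
{"api": "arm_command", "payload": {
  "plan": [
    [[0,0,0.0013,0,0,0,1],[0,0,0.0025,0,0,0,1],[0,0,0.0025,0,0,0,1]]
  ]
}}

```text
time_s: 13.7
ee_pos: [0.4632, 0.2358, 0.0965]
eef_rot: [-3.14, 0.0, -3.076]
force: [0.7, 0.2, -0.3]
grip_width: 0.0087
grip_force: 34.9
```

Scaled: 2 mm / 800 = 0.0025, 1 mm / 800 = 0.0013.

Call:
{"api": "arm_command", "payload": {
  "plan": [
    [[0,0,0.0013,0,0,0,1],[0,0,0.0025,0,0,0,1],[0,0,0.0025,0,0,0,1]]
  ]
}}

```text
time_s: 14.0
ee_pos: [0.4632, 0.2357, 0.0945]
eef_rot: [-3.14, -0.0, -3.076]
force: [-0.1, -0.5, -0.8]
grip_width: 0.0087
grip_force: 34.9
```

Scaled: 2 mm / 800 = 0.0025, 1 mm / 800 = 0.0013.

Call:
{"api": "arm_command", "payload": {
  "plan": [
    [[0,0,0.0013,0,0,0,1],[0,0,0.0025,0,0,0,1],[0,0,0.0025,0,0,0,1]]
  ]
}}

```text
time_s: 14.3
ee_pos: [0.4633, 0.2358, 0.0925]
eef_rot: [-3.14, 0.0, -3.076]
force: [-0.0, 0.1, -0.1]
grip_width: 0.0088
grip_force: 34.9
```

Scaled: 2 mm / 800 = 0.0025, 1 mm / 800 = 0.0013.

Call:
{"api": "arm_command", "payload": {
  "plan": [
    [[0,0,0.0013,0,0,0,1],[0,0,0.0025,0,0,0,1],[0,0,0.0025,0,0,0,1]]
  ]
}}

```text
time_s: 14.6
ee_pos: [0.4634, 0.2358, 0.0906]
eef_rot: [-3.14, 0.0, -3.076]
force: [1.6, 0.2, -0.2]
grip_width: 0.0086
grip_force: 34.9
```

Scaled: 1.4 mm / 800 = 0.0018, 0.7 mm / 800 = 0.0009.

Call:
{"api": "arm_command", "payload": {
  "plan": [
    [[0,0,0.0009,0,0,0,1],[0,0,0.0018,0,0,0,1],[0,0,0.0018,0,0,0,1]]
  ]
}}

```text
time_s: 14.9
ee_pos: [0.4634, 0.2358, 0.0892]
eef_rot: [-3.14, 0.0, -3.076]
force: [1.8, -0.6, -0.4]
grip_width: 0.0087
grip_force: 34.9
```

Call:
{"api": "arm_command", "payload": {
  "plan": [
    [[-0.0006,0,0.0009,0,0,0,1],[-0.001,0,0.0018,0,0,0,1],[-0.001,0,0.0018,0,0,0,1]]
  ]
}}

```text
time_s: 15.2
ee_pos: [0.4641, 0.2358, 0.0878]
eef_rot: [-3.14, 0.0, -3.076]
force: [0.8, 0.1, 2.0]
grip_width: 0.0089
grip_force: 34.9
```

Scaled: 1.4 mm / 800 = 0.0018, 0.7 mm / 800 = 0.0009.

Call:
{"api": "arm_command", "payload": {
  "plan": [
    [[0,0,0.0009,0,0,0,1],[0,0,0.0018,0,0,0,1],[0,0,0.0018,0,0,0,1]]
  ]
}}

```text
time_s: 15.5
ee_pos: [0.4641, 0.2358, 0.0864]
eef_rot: [-3.14, 0.0, -3.076]
force: [0.7, 0.3, 2.3]
grip_width: 0.0085
grip_force: 34.9
```

Scaled: 1.4 mm / 800 = 0.0018, 0.7 mm / 800 = 0.0009.

Call:
{"api": "arm_command", "payload": {
  "plan": [
    [[0,0,0.0009,0,0,0,1],[0,0,0.0018,0,0,0,1],[0,0,0.0018,0,0,0,1]]
  ]
}}

```text
time_s: 15.8
ee_pos: [0.4641, 0.2358, 0.085]
eef_rot: [-3.14, 0.0, -3.076]
force: [0.0, -0.2, 4.5]
grip_width: 0.0083
grip_force: 34.9
```

Scaled: 1.4 mm / 800 = 0.0018, 0.7 mm / 800 = 0.0009.

Call:
{"api": "arm_command", "payload": {
  "plan": [
    [[0,0,0.0009,0,0,0,1],[0,0,0.0018,0,0,0,1],[0,0,0.0018,0,0,0,1]]
  ]
}}

```text
time_s: 16.1
ee_pos: [0.4642, 0.2359, 0.0838]
eef_rot: [-3.141, 0.001, -3.076]
force: [-0.1, 0.5, 5.4]
grip_width: 0.0088
grip_force: 34.9
```

Scaled: 1.4 mm / 800 = 0.0018, 0.7 mm / 800 = 0.0009.

Call:
{"api": "arm_command", "payload": {
  "plan": [
    [[0,0,0.0009,0,0,0,1],[0,0,0.0018,0,0,0,1],[0,0,0.0018,0,0,0,1]]
  ]
}}

```text
time_s: 16.4
ee_pos: [0.4642, 0.2359, 0.0824]
eef_rot: [-3.141, 0.001, -3.076]
force: [0.1, 1.3, 6.8]
grip_width: 0.0088
grip_force: 34.9
```

Call:
{"api": "arm_command", "payload": {
  "plan": [
    [[0,0,0.0009,0,0,0,1],[0,0,0.0018,0,0,0,1],[0,0,0.0018,0,0,0,1]]
  ]
}}

```text
time_s: 16.7
ee_pos: [0.4641, 0.2358, 0.0807]
eef_rot: [-3.14, 0.0, -3.076]
force: [1.1, -0.3, 2.0]
grip_width: 0.0086
grip_force: 34.9
```

Call:
{"api": "arm_command", "payload": {
  "plan": [
    [[0,0,0.0009,0,0,0,1],[0,0,0.0018,0,0,0,1],[0,0,0.0018,0,0,0,1]]
  ]
}}

```text
time_s: 17.0
ee_pos: [0.4639, 0.2357, 0.079]
eef_rot: [-3.14, -0.0, -3.076]
force: [1.7, 0.4, -0.2]
grip_width: 0.0087
grip_force: 34.9
```

It has snapped. Now I'll press to the stop.

Scaled: 1.4 mm / 800 = 0.0018, 0.7 mm / 800 = 0.0009.

Call:
{"api": "arm_command", "payload": {
  "plan": [
    [[0,0,0.0009,0,0,0,1],[0,0,0.0018,0,0,0,1],[0,0,0.0018,0,0,0,1]]
  ]
}}

```text
time_s: 17.3
ee_pos: [0.464, 0.2358, 0.0778]
eef_rot: [-3.14, -0.0, -3.076]
force: [0.6, 0.2, -1.3]
grip_width: 0.0087
grip_force: 34.9
```

Scaled: 1.4 mm / 800 = 0.0018, 0.7 mm / 800 = 0.0009.

Call:
{"api": "arm_command", "payload": {
  "plan": [
    [[0,0,0.0009,0,0,0,1],[0,0,0.0018,0,0,0,1],[0,0,0.0018,0,0,0,1]]
  ]
}}

```text
time_s: 17.6
ee_pos: [0.4641, 0.2358, 0.0767]
eef_rot: [-3.14, 0.0, -3.076]
force: [0.2, -0.1, 0.6]
grip_width: 0.0088
grip_force: 34.9
```

Call:
{"api": "arm_command", "payload": {
  "plan": [
    [[0,0,0.0009,0,0,0,1],[0,0,0.0018,0,0,0,1],[0,0,0.0018,0,0,0,1]]
  ]
}}

```text
time_s: 17.9
ee_pos: [0.4642, 0.2359, 0.0754]
eef_rot: [-3.141, 0.001, -3.076]
force: [0.4, 0.0, 2.9]
grip_width: 0.0086
grip_force: 34.9
```

Scaled: 1.4 mm / 800 = 0.0018, 0.7 mm / 800 = 0.0009.

Call:
{"api": "arm_command", "payload": {
  "plan": [
    [[0,0,0.0009,0,0,0,1],[0,0,0.0018,0,0,0,1],[0,0,0.0018,0,0,0,1]]
  ]
}}

```text
time_s: 18.2
ee_pos: [0.4644, 0.2359, 0.0742]
eef_rot: [-3.141, 0.001, -3.076]
force: [-0.6, -0.7, 7.3]
grip_width: 0.0087
grip_force: 34.9
```

Scaled: 1.6 mm / 800 = 0.002, 0.8 mm / 800 = 0.001.

Call:
{"api": "arm_command", "payload": {
  "plan": [
    [[0,0,0.001,0,0,0,1],[0,0,0.002,0,0,0,1],[0,0,0.002,0,0,0,1]]
  ]
}}

```text
time_s: 18.5
ee_pos: [0.4645, 0.236, 0.0728]
eef_rot: [-3.141, 0.001, -3.076]
force: [-1.4, -0.8, 9.1]
grip_width: 0.0085
grip_force: 34.9
```

Scaled: 1.2 mm / 800 = 0.0015, 0.8 mm / 800 = 0.001.

Call:
{"api": "arm_command", "payload": {
  "plan": [
    [[0,0,0.001,0,0,0,1],[0,0,0.0015,0,0,0,1],[0,0,0.0015,0,0,0,1]]
  ]
}}

```text
time_s: 18.8
ee_pos: [0.4647, 0.236, 0.072]
eef_rot: [-3.141, 0.002, -3.076]
force: [-0.7, -0.6, 12.9]
grip_width: 0.0087
grip_force: 34.9
```

Scaled: -3 mm / 800 = -0.0038, -1.5 mm / 800 = -0.0019.

Call:
{"api": "arm_command", "payload": {
  "plan": [
    [[0,0,-0.0019,0,0,0,1],[0,0,-0.0038,0,0,0,1],[0,0,-0.0038,0,0,0,1],[0,0,-0.0038,0,0,0,0.74],[0,0,-0.0038,0,0,0,0.74],[0,0,-0.0038,0,0,0,0.74]]
  ]
}}

```text
time_s: 19.4
ee_pos: [0.4639, 0.2357, 0.0737]
eef_rot: [-3.14, -0.001, -3.076]
force: [0.1, -0.1, -0.5]
grip_width: 0.0122
grip_force: 0.0
```

Scaled: -300 mm / 800 = -0.375, -250 mm / 800 = -0.3125.

Call:
{"api": "arm_command", "payload": {
  "plan": [
    [[0,0,-0.0038,0,0,0,0.74],[0,0,-0.0075,0,0,0,0.5],[0,0,-0.0188,0,0,0,0.4],[0,0,-0.05,0,0,0,0.4],[0,0,-0.1,0,0,0,0.4],[0,-0.0625,-0.1375,0,0,0,0.4],[0,-0.125,-0.1375,0,0,0,0.4],[0,-0.1875,-0.1375,0,0,0,0.4],[0,-0.25,-0.1375,0,0,0,0.4],[0,-0.3125,-0.1375,0,0,0,0.4],[0,-0.375,-0.1375,0,0,0,0.4]]
  ]
}}

```text
time_s: 20.5
ee_pos: [0.4829, -0.0582, 0.1854]
eef_rot: [-3.14, 0.001, -3.076]
force: [0.9, 1.5, -0.1]
grip_width: 0.0284
grip_force: 0.0
```

```bash
python3 - <<'E'
from h import *
f=lambda im,x,y,w,h,s:cv2.resize(im[y:y+h,x:x+w],None,fx=s,fy=s,interpolation=cv2.INTER_CUBIC)
L=[]
for n,(x,y) in(('scene',(175,150)),('top',(175,175))):
    im,d,K,D,T=snap(n);L.append(f(im,x,y,40,50,10))
    P=cloud(d,K,D,T);m=(P[...,2]>.071)&(P[...,2]<.12)&(abs(P[...,0]-.465)<.02)&(P[...,1]>.222)&(P[...,1]<.25)
    print(n,m.sum(),P[m].max(0) if m.any() else '', np.median(P[m],0) if m.any() else '')
cv2.imwrite('pics/c5.png',np.hstack(L));go([.4,0,.2])
E
```

```text
scene 32 [0.47641646 0.23801936 0.09442211] [0.46610807 0.23179484 0.08201057]
top 18 [0.47208691 0.24180709 0.09694515] [0.46413973 0.2325494  0.08976154]
t 20.6 shift [ 79.3  65.7 -15.1] turn [0. 0. 0.] F [-0.33 -0.15 -0.76] w 0.0278 pos [ 0.4831 -0.0609  0.1851] [-3.1395e+00  1.0000e-03 -3.0818e+00] q [-0.2   0.18  1.72 -0.    1.24 -1.83]
```

View pics/c5.png

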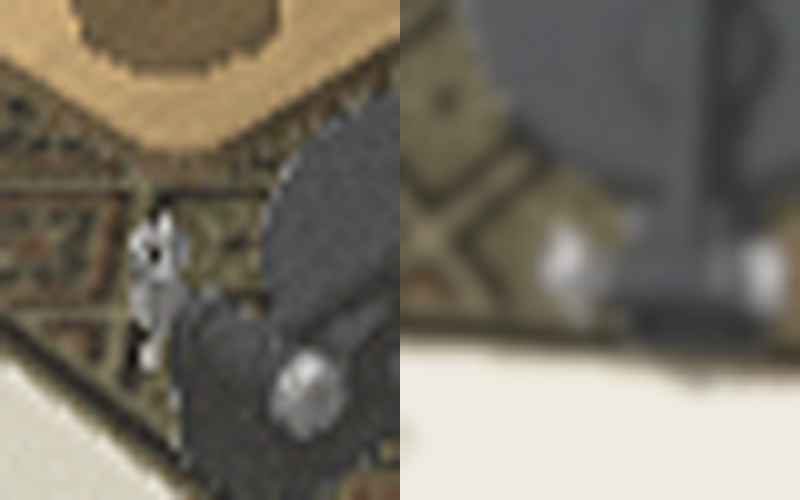

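The clip is seated on the tail: its coil is at scene (190.5,175), with the top at about 95 mm as it should be at home. The pin head is still home at scene (205.7,189.5). Nothing is touching the robot.

```bash
python3 -c "
from station import ctrl
print(ctrl.hand_in())"
```

```text
the job is handed in; nothing more can be done
None
```

I pushed the pin home to its stop, snapped the clip over the groove, pressed it down to its own stop and let go; I handed the job in at about 20.6 s, with no verdict shown.

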